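# Seat a door spindle in the V rests of a length-checking fixture

### The arm

A 6-joint arm with a two-finger parallel gripper is mounted at the origin on the work surface. World frame = base frame: x ahead of the robot, y to its left, z up, the work surface at z = 0. Lengths are in mm, angles in rad, forces in N, time in s.
With the tool pointing down it reaches from about 300 to 875 mm from the base axis. Payload 4.2 kg.
Tool frame: the origin (TCP) lies between the finger pads; the fingertips stand 8 mm ahead of it and the grasp point (between the pads) lies 11 mm behind it; z points along the fingers, y is the direction in which the jaws open and shut (so a half turn about z gives the same grasp; the last joint's range is limited). The gripper opens to 85 mm and grips with 20 to 120 N. Pads are 22 mm wide; open, the fingers measure 114 mm over their backs; the gripper's body (76 mm by 85 mm) begins 54 mm behind the grasp point. The pads swing forward as they close: fully open they stand 13 mm farther back than shut.
Start: joints at [1.246, 0.32, 1.565, -0, 1.257, -0.02], TCP at [172.56, 548.51, 239.338] pointing down, gripper open.
Joint ranges: [-3.11, 3.11], [-0.84, 2.01], [0.21, 2.61], [-1.34, 4.49], [0.05, 2.63], [-2.56, 2.56]. Speed limits (rad/s): [2.57, 2.57, 3.14, 3.14, 3.14, 3.14].

### API

Orientations are given as [roll, pitch, yaw] about the fixed x, y, z axes, in that order (R = Rz(yaw) Ry(pitch) Rx(roll)).
In Python, from plant import env gives the robot as it stands. The module is installed in compiled form; this text tells all that it offers.
- The arm moves only by the tool play_rows, never from a script. Its argument "deltas" is a list of rows, each an object of numbers: "fingers": the finger opening in mm, from 0 to 85.4; "tx", "ty", "tz": the shift along the tool's x, y, z in mm; "twist": the turn about the tool's z in rad. In form: [{"fingers": .., "tx": .., "ty": .., "tz": .., "twist": ..}, ...]. A call has 1 to 5 rows; each row is the pose to reach, as a shift and turn from the pose commanded when the call began, along the tool's axes at that moment; what a row does not reach only later rows make up. A row lasts 1/12 s, in which the tool goes at most 41.7 mm and 7.16 degrees, less where a joint would pass 70% of its speed; a pose out of reach is approached as far as the arm can. A call with a gripper value outside its range is refused whole. The fingers move at their own pace and stop on an object; "force" is the grip in N (left out, the last holds). Time passes only in rows, so rows that repeat a pose let the fingers close. It gives the time, the measured TCP pose, the force and the opening at its end, in the units of the state.
- env.state(): the state, without advancing time (a new reading comes with each control period).
- env.get_image(name): name is "scene" or "side" or "wrist"; returns a dict with "frame" (480x640x3 uint8, red, green, blue), "z_map" (480x640 float32, mm along the optical axis (not along the pixel's ray), 0 where there is no reading), "fx", "fy", "cx", "cy" (pixels), "R" (3x3) and "t" (3): a world point X has camera coordinates R X + t. Camera axes: x right, y down, z forward; pixel columns grow to the right and rows downward; lengths in mm; the calibration is good to about 2 mm. The wrist camera is an equidistant fisheye: a pixel r from the principal point sees the ray r / f radians off the axis. A picture is of the moment at which its call begins.
- env.finish_job(): hands the job in, once; it reports no verdict.
Trained networks look in a picture, given as the dict that the camera call returned (one of the last four; its "shot" number tells which), for a name from the list of things; names that differ only in an ending like _2 or _b are one class to them, and where a whole thing is asked for, a point or a joint stands for the part that bears it (a point fixed in the world has none). Each returns a list of dicts, best first, with "p" (0 to 1); they miss things now and then, are a little off and sometimes report something else, mostly with a low value. They report only what shows in the picture. A call takes as long as a camera call. They do not tell look-alikes from the thing itself.
- env.trace(picture, target): "region" (480x640 bool, what is visible of it) and "rect" ([centre column, centre row, width, height] in pixels, round what is visible of it).
- env.pinpoint(picture, target): "centre" ([column, row] in pixels: a listed point, or the origin of a listed thing).
The state is a dict: "time_s": time; "joint_positions": joint angles; "joint_velocities": joint speeds; "joint_efforts": joint torques, N m; "ee_pos": TCP position; "orientation": TCP orientation; "contact_force": force on the tool from outside, world axes, zero at the start; "moment": the same for the moment, N m; "grip_width": finger opening in mm.
Only numpy, scipy, OpenCV 4.12 (cv2) and the standard library are available. Lean on these libraries where they do the work, as an engineer would, in place of code of your own. Each camera call takes 0.05 s, during which the arm holds its last target.

### The job

Take the stepped steel spindle out of its plywood cradle and lay it in the two V rests of the checking fixture, thick flat end towards the stop. Then slide it gently along the V until it has pressed the spring-loaded stop pad back a millimetre or two (push gently: its spring is light, and ramming it spoils its setting), and let go, leaving it lying in both V rests and still bearing against the pad. Leave everything else on the bench where it is.

Things in the scene. Friction and masses are not known exactly. Their poses are not given: they have to be found in the camera images.
- spindle_center (a point): Middle of the spindle's length, on its axis; x axis along the shaft towards the thick flat end. Bare steel round shaft, sizes in mm: 190 long in all, about 0.5 kg (varies); thick part diameter 24 from 75 behind this point to 95 ahead; slim neck diameter 14, 20 long, at the rear. At the start it lies level in the cradle, axis 45 above the bench.
- spindle_flat_end (a point): Centre of the flat face of the spindle's thick end, on the axis, 95 ahead (+x) of spindle_center.
- spindle: The spindle itself; the same origin and axes as spindle_center.
- fixture: Checking fixture, fixed: aluminium base plate 210 (x) x 90 (y) x 12 mm with two steel V rests; origin under the plate's centre, on the bench. Its x axis runs along the V grooves towards the stop. Rests at x = -58 and +58, each 20 thick along x, 64 wide, tops 56 above the bench; 90 degree V, 45 wide at the mouth. Between them 96 mm along x are clear above the plate, so fingers fit there.
- seat_axis (a point): Point 50 mm above the fixture's origin, same axes: the axis of a spindle that is seated on both flanks passes through it along x. A spindle laid with its centre about 26 mm behind this point (-x) rests in both V rests and is clear of the stop.
- stop_post: Stop post, fixed, beyond the fixture's +x end: dark steel block 28 (x) x 50 x 74 mm high; origin on the bench under the block, 144 ahead of the fixture's origin, same axes. When the spindle is let go after pressing its pad, the spring moves it back a little until friction in the V holds it, still touching the pad.
- screw_root (a point): Where the stop screw leaves the post's face, 50 mm above the bench; it carries a black pad, diameter 22, facing -x. The screw is set differently each time and NOT measured: the pad's face lies 21 to 49 mm from this point (81 to 109 ahead of seat_axis); find it by feel. The pad yields at 2 N, then 3 N per mm, damped, and bottoms after 3 mm at 11 N; over 16 N damages it.
- cradle: Plywood packing cradle, fixed: board 170 x 85 x 10 with two notched V uprights at x = -54 and +54, 12 thick, tops 48 above the bench; the spindle starts in them, and fingers fit between them. Origin under the board's centre.
- tape_roll: clear roll of packing tape, standing as a ring on the bench: outer diameter 90, height 48; origin at the centre of its underside. A bystander. Sizes in mm.
- bearing_housing: dark steel flanged bush, 60 wide at the foot, 34 high; origin under its centre. A bystander. Sizes in mm.
- small_carton: small cardboard box 100 x 75 x 50; origin under its centre. A bystander. Sizes in mm.
- folding_rule: closed wooden folding rule 170 x 30 x 14, lying flat; origin under its centre. A bystander. Sizes in mm.
- wrench: steel wrench 180 long, lying flat. A bystander. Sizes in mm.
- oil_bottle: white bottle, diameter 56, 150 high; origin under its centre. A bystander. Sizes in mm.
There are look-alikes about, which are no part of the job. What is shaped like the stop_post but turquoise or yellow is not meant.

How it is judged:
By the outcome, as a careful person would: the job done as asked, in the order asked, and still so for the second after the job is handed in, with the robot touching nothing.
It also fails if it takes over 59 s, if anything falls off the work surface, if the arm or the gripper's body presses on something with over 40 N, if the wrist force passes 120 N, or if a joint passes its speed limit or range.

## Working session

There is one attempt and no reset: what is moved stays moved. The work goes in short steps, Python scripts to look and compute and a tool call to move; the robot and the scene stay as the last step left them, time stands still between calls to the robot, and variables do not carry over. Pictures are saved under pics/ and viewed, and the job is handed in when it is done.

Besides the shell and the picture viewer there is one more tool, called after "Emit:" as a command line: name --argument value ..., lists and objects as JSON in quotes. play_rows: Moves the arm, as the interface text tells. Its arguments: {"type":"object","properties":{"deltas":{"type":"array","items":{"type":"object","properties":{"fingers":{"type":"number"},"tx":{"type":"number"},"ty":{"type":"number"},"tz":{"type":"number"},"twist":{"type":"number"}}}},"force":{"type":"number"}},"required":["deltas"]}

```bash
mkdir -p pics
cat > h.py <<'E'
import numpy as np, cv2
from plant import env
def save(im,n): cv2.imwrite('pics/'+n+'.png',cv2.cvtColor(im['frame'],cv2.COLOR_RGB2BGR))
def world(im,u,v,z=None):
    zz=im['z_map'][int(round(v)),int(round(u))] if z is None else z
    c=np.array([(u-im['cx'])/im['fx']*zz,(v-im['cy'])/im['fy']*zz,zz]); return im['R'].T@(c-im['t'])
def at_h(im,u,v,h):
    d=im['R'].T@np.array([(u-im['cx'])/im['fx'],(v-im['cy'])/im['fy'],1.]); o=-im['R'].T@im['t']
    return o+d*(h-o[2])/d[2]
def proj(im,X):
    c=im['R']@np.array(X)+im['t']; return c[0]/c[2]*im['fx']+im['cx'],c[1]/c[2]*im['fy']+im['cy']
E
python3 - <<'E'
from h import *
print(env.state())
for n in('scene','side','wrist'):
    im=env.get_image(n); save(im,n+'0'); print(n,im['fx'],im['cx'],(-im['R'].T@im['t']).round())
    if n=='wrist': continue
    for t,h in(('spindle_center',45),('spindle_flat_end',45),('fixture',0),('seat_axis',50),('stop_post',0),('screw_root',50),('cradle',0)):
        for r in env.pinpoint(im,t)[:3]: print(t,round(r['p'],2),np.round(r['centre'],1),at_h(im,*r['centre'],h).round(1))
E
```

```text
{'time_s': 0.0, 'joint_positions': array([ 1.24598619e+00,  3.20323388e-01,  1.56568345e+00,  4.43558152e-05,
        1.25738563e+00, -2.00061735e-02]), 'joint_velocities': array([ 3.36395593e-05,  1.71760228e-04,  7.28744558e-04, -9.97053256e-04,
        1.51508762e-03,  1.17983112e-03]), 'joint_efforts': array([-2.62074063e-03, -4.15520275e+01, -2.34161067e+01, -2.25409049e-04,
        7.99466536e-03,  1.09766728e-05]), 'ee_pos': array([172.4048657 , 548.06431183, 238.4624367 ]), 'orientation': array([-3.13979404e+00, -7.81671279e-05,  2.83677490e+00]), 'contact_force': array([ 0.61146551,  0.00847804, -0.00136307]), 'moment': array([0.02341429, 0.0059876 , 0.02170162]), 'grip_width': 85.27748858739727}
scene 463.73630039819494 316.82649050948174 [1419.  174.  751.]
spindle_center 0.95 [395.  265.5] [579.4 214.8  45. ]
spindle_flat_end 0.62 [356.8 258. ] [568.3 124.2  45. ]
spindle_flat_end 0.16 [236.9 252.5] [ 599.5 -161.9   45. ]
fixture 0.83 [240.1 249.9] [ 535.7 -178.5    0. ]
seat_axis 0.63 [239.7 231.9] [ 524.9 -177.9   50. ]
stop_post 0.9 [284.5 226.1] [413.1 -89.8   0. ]
st
[... 340 characters left out ...]
24.1] [584.6 206.   45. ]
spindle_flat_end 0.66 [332.2 238.3] [569.7 130.8  45. ]
spindle_flat_end 0.49 [329.  223.6] [576.2 210.5  45. ]
fixture 0.65 [341.  325.2] [ 530.3 -169.2   -0. ]
seat_axis 0.96 [342.7 311.5] [ 531.4 -178.6   50. ]
stop_post 0.93 [394.3 320.6] [ 656.3 -177.1    0. ]
stop_post 0.86 [359.8 372. ] [ 538.8 -313.5    0. ]
stop_post 0.78 [284.9 311.2] [408.  -96.7   0. ]
screw_root 0.89 [358.5 354.6] [ 534.7 -311.6   50. ]
screw_root 0.89 [280.8 290.1] [403.  -76.8  50. ]
screw_root 0.62 [401.2 303.8] [ 668.4 -177.6   50. ]
cradle 0.59 [331.5 235. ] [585.3 217.5   0. ]
cradle 0.35 [280.4 274.5] [413.3  51.    0. ]
wrist 371.64829954431775 322.6275686860799 [107. 569. 375.]
```

View pics/scene0.png

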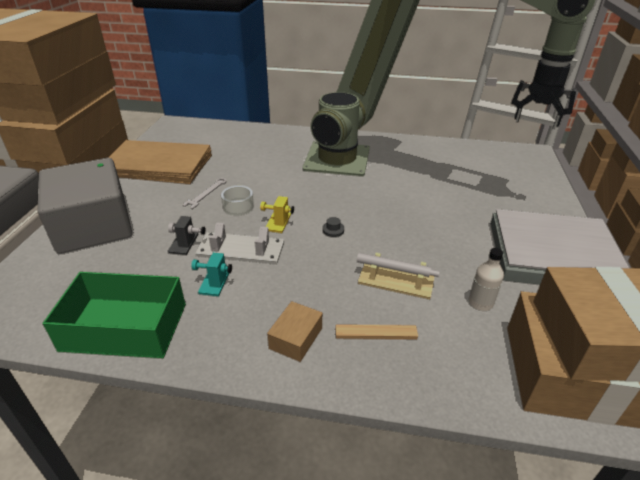

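View pics/side0.png

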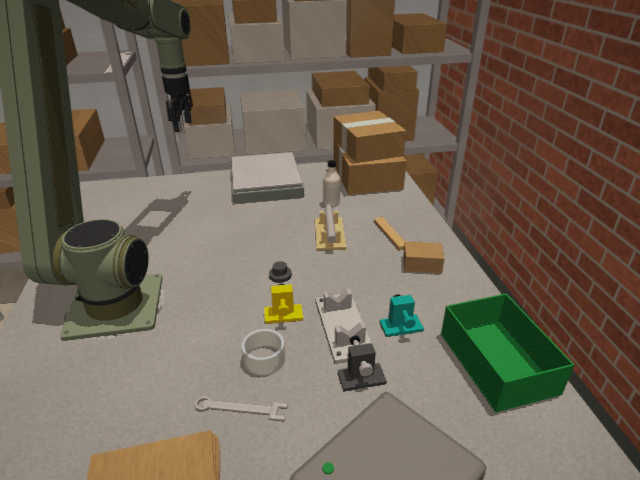

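View pics/wrist0.png

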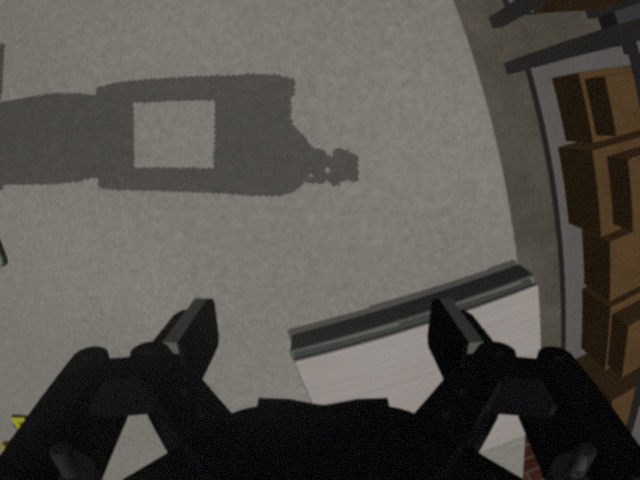

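Run:
```python
from h import *
ims={n:env.get_image(n) for n in('scene','side')}
crops={'scene':[(340,235,450,305),(165,205,295,270)],'side':[(300,190,365,255),(300,280,420,395)]}
for n,im in ims.items():
    z=im['z_map']; vv,uu=np.mgrid[0:480,0:640]
    P=np.stack([(uu-im['cx'])/im['fx']*z,(vv-im['cy'])/im['fy']*z,z],-1)
    W=(P-im['t'])@im['R']
    np.save(n+'W.npy',W)
    for t in('spindle','fixture','stop_post'):
        for r in env.trace(im,t)[:3]:
            m=r['region']&(z>0); p=W[m]
            if len(p)<20: continue
            if t=='spindle': 
                q=p[(p[:,2]>48)&(p[:,2]<62)]
            else: q=p[p[:,2]>25]
            if len(q)<10: q=p
            c=q[:,:2].mean(0); u,s,vt=np.linalg.svd(q[:,:2]-c,full_matrices=False)
            a=(q[:,:2]-c)@vt[0]
            print(n,t,round(r['p'],2),np.round(r['rect']),m.sum(),c.round(1),'dir',vt[0].round(4),'ext',np.percentile(a,[1,99]).round(1),'mid',(c+vt[0]*(a.min()+a.max())/2).round(1),'zmax',np.percentile(p[:,2],98).round(1), 'rgb',im['frame'][m].mean(0).round())
    for i,(x0,y0,x1,y1) in enumerate(crops[n]):
        k=min(780//(x1-x0),590//(y1-y0)); c=cv2.resize(im['frame'][y0:y1,x0:x1],None,fx=k,fy=k,interpolation=cv2.INTER_CUBIC)
        cv2.imwrite(f'pics/c_{n}{i}.png',c[:,:,::-1]); print(n,i,k)
    bench=W[(z>0)&(abs(W[...,2])<15)&(W[...,0]>350)&(W[...,0]<750)&(abs(W[...,1])<300)]; print('bench',np.median(bench[:,2]))
```

```text
scene spindle 0.62 [399. 264.  82.  22.] 744 [585.4 215.5] dir [-0.136  -0.9907] ext [-90.8  87.6] mid [585.7 217.8] zmax 59.3 rgb [150. 144. 136.]
scene fixture 0.78 [238. 245.  92.  38.] 2260 [ 539.8 -177.3] dir [-0.0276  0.9996] ext [-68.3  67.6] mid [ 539.8 -177.9] zmax 56.3 rgb [153. 149. 141.]
scene fixture 0.28 [485. 280.  36.  57.] 1395 [639.2 407.3] dir [-0.2801 -0.96  ] ext [-26.5  26.8] mid [639.1 406.9] zmax 151.4 rgb [120. 114. 104.]
scene stop_post 0.95 [212. 275.  41.  40.] 1061 [ 675.2 -192. ] dir [-0.0043  1.    ] ext [-52.1  36.1] mid [ 675.3 -200.6] zmax 75.8 rgb [ 45. 111. 102.]
scene stop_post 0.93 [185. 237.  41.  37.] 913 [ 548.8 -315.5] dir [-0.1888  0.982 ] ext [-40.9  47.9] mid [ 548.2 -312.2] zmax 75.9 rgb [70. 68. 66.]
scene stop_post 0.87 [276. 214.  31.  37.] 730 [ 414.5 -102.8] dir [0.0165 0.9999] ext [-50.   35.5] mid [ 414.4 -110.6] zmax 76.1 rgb [145. 134.  57.]
scene 0 7
scene 1 6
bench 1.049550610113764
side spindle 0.59 [331. 225.  14.  36.] 248 [575.4 203.9] dir [-0.1296 -0.9916] ext [-92.9  77.5] mid [577.3 218.6] zmax 59.5 rgb [152. 141. 132.]
side spindle 0.43 [342. 328.  52.  77.] 2144 [ 532.2 -189.6] dir [ 0.054  -0.9985] ext [-80.7  55.8] mid [ 531.5 -177.2] zmax 55.7 rgb [151. 142. 133.]
side fixture 0.88 [342. 328.  56.  75.] 2243 [ 531.9 -183.4] dir [ 0.0313 -0.9995] ext [-75.4  62.1] mid [ 532.6 -206.3] zmax 55.9 rgb [151. 142. 133.]
side stop_post 0.95 [398. 316.  46.  45.] 1239 [ 660.8 -204.8] dir [ 0.1688 -0.9857] ext [-45.   41.1] mid [ 660. -200.] zmax 75.1 rgb [ 26. 112. 100.]
side stop_post 0.75 [285. 305.  33.  41.] 1007 [ 400.6 -117.7] dir [-0.0229 -0.9997] ext [-30.1  37.4] mid [ 400.7 -112.2] zmax 75.3 rgb [161. 142.   7.]
side stop_post 0.66 [361. 364.  45.  56.] 1592 [ 534.3 -326.4] dir [ 0.0515 -0.9987] ext [-56.9  31.1] mid [ 533.6 -313.2] zmax 74.9 rgb [68. 65. 61.]
side 0 9
side 1 5
bench 0.39279700499816433
```

```bash
python3 -c "
import cv2,numpy as np
a=[cv2.imread(f'pics/c_{n}.png') for n in('scene0','scene1','side0','side1')]
c=np.zeros((600,800,3),np.uint8)
for i,x in enumerate(a):
    k=min(400/x.shape[1],300/x.shape[0]);x=cv2.resize(x,None,fx=k,fy=k);c[300*(i//2):300*(i//2)+x.shape[0],400*(i%2):400*(i%2)+x.shape[1]]=x
cv2.imwrite('pics/m.png',c)"
```

```text
(no output)
```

View pics/m.png

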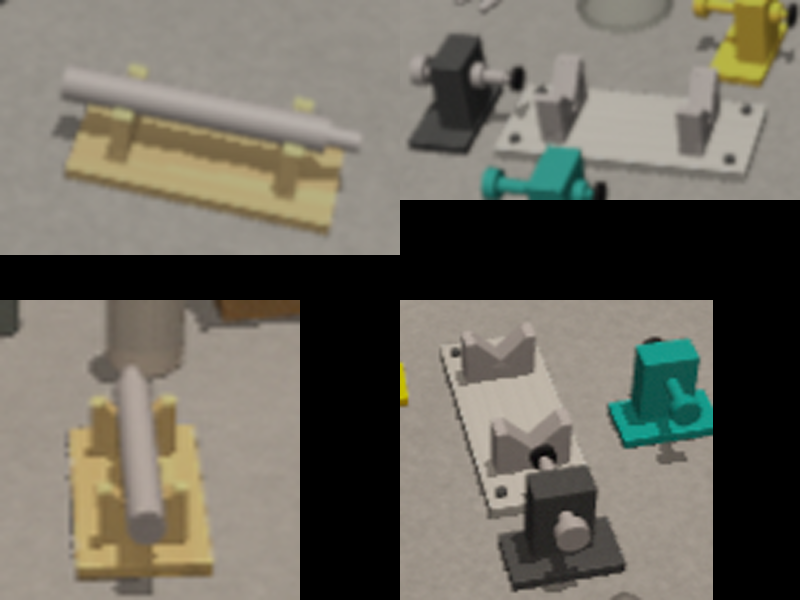

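```bash
cat >> h.py <<'E'
def R_of(rpy):
    from scipy.spatial.transform import Rotation as Ro
    return Ro.from_euler('xyz',rpy).as_matrix()
def plan(pos,yaw,vmax=39,wmax=.12,start=None):
    """print delta in tool axes for whole route split in calls of 5 rows"""
    s=env.state(); p=np.array(s['ee_pos']); y=s['orientation'][2]
    if start is not None: p,y=np.array(start[0],float),start[1]
    d=np.array(pos)-p; dy=(yaw-y+np.pi)%(2*np.pi)-np.pi
    n=int(np.ceil(max(np.linalg.norm(d)/vmax,abs(dy)/wmax,1))); k=int(np.ceil(n/5))
    print('rows',n)
    for i in range(k):
        m=min(5,n-5*i); yy=y+dy*5*i/n; dd=d*m/n
        c,sn=np.cos(yy),np.sin(yy)
        print(m,'rows; end tx %.1f ty %.1f tz %.1f twist %.3f'%(c*dd[0]+sn*dd[1],sn*dd[0]-c*dd[1],-dd[2],-dy*m/n), ' per row', np.round([(c*dd[0]+sn*dd[1])/m,(sn*dd[0]-c*dd[1])/m,-dd[2]/m,-dy/n],3))
def st():
    s=env.state(); print(round(s['time_s'],2),np.round(s['ee_pos'],2),np.round(s['orientation'],4),'F',np.round(s['contact_force'],2),'w',round(s['grip_width'],1))
E
python3 - <<'E'
from h import *
plan([581,200,220],1.437)
E
```

```text
rows 14
5 rows; end tx -176.5 ty -75.0 tz 6.9 twist 0.500  per row [-35.3   -14.994   1.381   0.1  ]
5 rows; end tx -190.8 ty 18.8 tz 6.9 twist 0.500  per row [-38.168   3.763   1.381   0.1  ]
4 rows; end tx -126.8 ty 86.4 tz 5.5 twist 0.400  per row [-31.692  21.599   1.381   0.1  ]
```

Emit:
play_rows --deltas '[{"tx":-35,"ty":-15,"tz":1.4,"twist":0.1,"fingers":85},{"tx":-70,"ty":-30,"tz":2.8,"twist":0.2,"fingers":85},{"tx":-106,"ty":-45,"tz":4.2,"twist":0.3,"fingers":85},{"tx":-141,"ty":-60,"tz":5.6,"twist":0.4,"fingers":85},{"tx":-176,"ty":-75,"tz":7,"twist":0.5,"fingers":85}]'

```text
time_s: 1.67
ee_pos: [319.0, 422.9, 232.4]
orientation: [3.141, -0.0, 2.332]
contact_force: [-0.4, 0.7, 0.6]
grip_width: 84.9
```

Emit:
play_rows --deltas '[{"tx":-38,"ty":4,"tz":1.4,"twist":0.1,"fingers":85},{"tx":-76,"ty":8,"tz":2.8,"twist":0.2,"fingers":85},{"tx":-114,"ty":11,"tz":4.2,"twist":0.3,"fingers":85},{"tx":-152,"ty":15,"tz":5.6,"twist":0.4,"fingers":85},{"tx":-190,"ty":19,"tz":7,"twist":0.5,"fingers":85}]'

```text
time_s: 2.08
ee_pos: [464.5, 298.9, 225.5]
orientation: [3.141, -0.0, 1.832]
contact_force: [-0.5, 0.1, 0.2]
grip_width: 85.0
```

Emit:
play_rows --deltas '[{"tx":-32,"ty":22,"tz":1.4,"twist":0.1,"fingers":85},{"tx":-64,"ty":43,"tz":2.8,"twist":0.2,"fingers":85},{"tx":-95,"ty":65,"tz":4.2,"twist":0.3,"fingers":85},{"tx":-127,"ty":86,"tz":5.6,"twist":0.4,"fingers":85},{"tx":-127,"ty":86,"tz":5.6,"twist":0.4,"fingers":85}]'

```text
time_s: 2.5
ee_pos: [584.3, 195.9, 218.9]
orientation: [3.138, 0.002, 1.429]
contact_force: [-0.8, 1.3, 0.1]
grip_width: 84.8
```

```bash
cat >> h.py <<'E'
def ray(im,u,v):
    dx,dy=(u-im['cx'])/im['fx'],(v-im['cy'])/im['fy']; r=np.hypot(dx,dy)+1e-12
    return np.array([np.sin(r)*dx/r,np.sin(r)*dy/r,np.cos(r)])
def wat_h(im,u,v,h):
    d=im['R'].T@ray(im,u,v); o=-im['R'].T@im['t']; return o+d*(h-o[2])/d[2]
def wproj(im,X):
    c=im['R']@np.array(X,float)+im['t']; th=np.arctan2(np.hypot(c[0],c[1]),c[2]); k=th/np.hypot(c[0],c[1])
    return im['cx']+im['fx']*k*c[0],im['cy']+im['fy']*k*c[1]
E
python3 - <<'E'
from h import *
st()
im=env.get_image('wrist'); save(im,'wrist1'); st()
import pickle; pickle.dump(im,open('w1.pkl','wb'))
for t,h in(('spindle_center',45),('spindle_flat_end',45),('cradle',0)):
    for r in env.pinpoint(im,t)[:2]: print(t,round(r['p'],2),np.round(r['centre'],1),wat_h(im,*r['centre'],h).round(1))
E
```

```text
2.5 [584.35 195.85 218.94] [3.1384e+00 1.8000e-03 1.4287e+00] F [-0.76  1.26  0.08] w 84.8
2.55 [581.85 197.99 219.  ] [3.1415e+00 4.0000e-04 1.4323e+00] F [-0.31 -0.32 -0.67] w 84.8
spindle_flat_end 0.65 [315.1 300.9] [567.3 123.   45. ]
cradle 0.86 [313.1 185.2] [579.3 222.    0. ]
cradle 0.61 [313.8 191.6] [579.1 215.8   0. ]
```

View pics/wrist1.png

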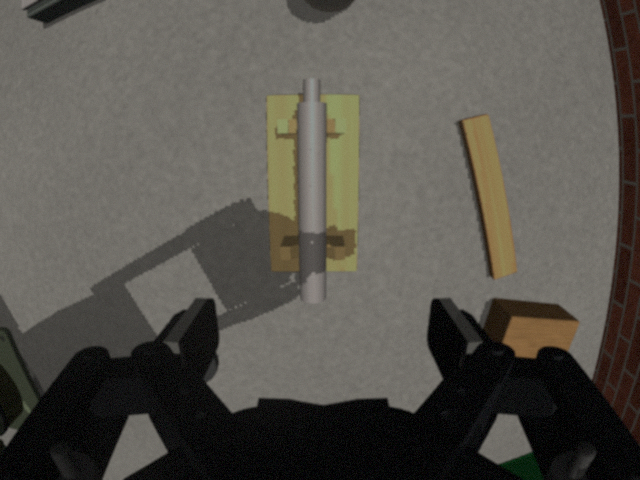

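Run:
```python
from h import *
st()
im=env.get_image('wrist'); save(im,'wrist2')
for r in env.trace(im,'spindle')[:1]:
    m=r['region']; print(r['p'],np.round(r['rect'],1))
    # midpoints per row -> world at axis height
    pts=[]
    for v in range(80,300,4):
        u=np.where(m[v])[0]
        if len(u)>5: pts.append((wat_h(im,u.mean(),v,45),len(u)))
    P=np.array([p[0][:2] for p in pts]); c=P.mean(0); vt=np.linalg.svd(P-c)[2][0]
    print('dir',vt,'at y200,217:',[ (c+vt*(y-c[1])/vt[1]).round(1) for y in(217,200)], 'resid',np.abs((P-c)@[-vt[1],vt[0]]).max())
    print([p[1] for p in pts])
    z=im['z_map']; q=[]
    vv,uu=np.where(m&(z>0))
    for v,u in zip(vv[::3],uu[::3]):
        k=ray(im,u,v); q.append(im['R'].T@(k*z[v,u]/k[2]-im['t']))
    q=np.array(q); top=q[q[:,2]>54]; print('top z',np.percentile(q[:,2],[50,98]).round(1),top.mean(0).round(1)); a=q[:,:2]@vt; print('ends', [ (c+vt*(t-c@vt)).round(1) for t in np.percentile(a,[.3,99.7])])
for t,h in(('spindle_center',45),('spindle_flat_end',45),('cradle',0)):
    for r in env.pinpoint(im,t)[:1]: print(t,round(r['p'],2),np.round(r['centre'],1),wat_h(im,*r['centre'],h).round(1))
print(wat_h(im,312,79,45),wat_h(im,313,302,45),wat_h(im,312,100,45))
```

```text
2.7 [579.02 200.92 219.58] [-3.1407e+00 -2.0000e-04  1.4377e+00] F [-1.03  0.35  0.32] w 85.0
0.69 [321.6 197.   24.7 222.7]
dir [-0.13624342 -0.99067539] at y200,217: [array([578.4, 217. ]), array([576.1, 200. ])] resid 1.4655875863832126
[14, 16, 16, 15, 16, 15, 22, 29, 29, 29, 29, 30, 29, 29, 29, 29, 29, 29, 29, 29, 29, 29, 29, 28, 28, 27, 28, 28, 28, 27, 27, 27, 27, 27, 27, 27, 27, 27, 27, 27, 27, 27, 26, 25, 25, 27, 26, 26, 26, 26, 26, 26, 26, 26]
top z [56.2 58.8] [578.5 216.6  56.8]
ends [array([591.8, 314.5]), array([566.2, 128.2])]
spindle_center 0.96 [321.2 196.7] [580.2 222.1  45. ]
spindle_flat_end 0.96 [321.  302.3] [567.1 126.   45. ]
cradle 0.62 [321.8 188.5] [580.7 223.2   0. ]
[585.83200571 321.40608904  45.        ] [559.86697625 127.27136511  45.        ] [583.47193441 303.68337261  45.        ]
```

Run:
```python
from h import *
st()
plan([578.2,215,100],1.434)
plan([578.2,215,34],1.434,vmax=14,start=([578.2,215,100],1.434))
```

```text
2.95 [579.03 201.42 220.05] [ 3.1413e+00 -3.0000e-04  1.4387e+00] F [-0.17  0.54  0.29] w 85.0
rows 4
4 rows; end tx 13.3 ty -2.6 tz 120.0 twist 0.005  per row [ 3.3370e+00 -6.5200e-01  3.0012e+01  1.0000e-03]
rows 5
5 rows; end tx 0.0 ty 0.0 tz 66.0 twist -0.000  per row [ 0.   0.  13.2 -0. ]
```

Emit:
play_rows --deltas '[{"tx":3,"ty":-0.7,"tz":30,"twist":0.001},{"tx":7,"ty":-1.3,"tz":60,"twist":0.002},{"tx":10,"ty":-2,"tz":90,"twist":0.003},{"tx":13.3,"ty":-2.6,"tz":115,"twist":0.005},{"tx":13.3,"ty":-2.6,"tz":120,"twist":0.005}]'

```text
$.deltas[0]: bad value
```

Run:
```python
from h import *
im=env.get_image('wrist'); save(im,'wrist3'); st()
```

```text
3.0 [579.14 201.3  220.03] [ 3.1413e+00 -3.0000e-04  1.4383e+00] F [ 0.49 -0.07 -0.12] w 84.9
```

View pics/wrist3.png

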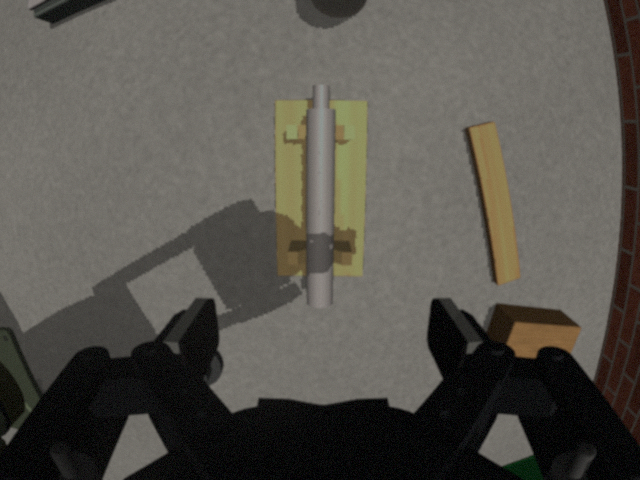

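The call was refused because each row needs `fingers`, and the arm hasn't moved. The spindle is centred between the jaws at column ~320, and its flat end is at row 305.

Emit:
play_rows --deltas '[{"fingers":85,"tx":3,"ty":-0.7,"tz":30,"twist":0.001},{"fingers":85,"tx":7,"ty":-1.3,"tz":60,"twist":0.002},{"fingers":85,"tx":10,"ty":-2,"tz":90,"twist":0.003},{"fingers":85,"tx":13.3,"ty":-2.6,"tz":115,"twist":0.005},{"fingers":85,"tx":13.3,"ty":-2.6,"tz":120,"twist":0.005}]'

```text
time_s: 3.42
ee_pos: [575.8, 213.9, 95.4]
orientation: [-3.134, 0.004, 1.433]
contact_force: [-0.8, -0.5, -0.7]
grip_width: 85.1
```

Run:
```python
from h import *
im=env.get_image('wrist'); im=env.get_image('wrist'); save(im,'wrist4'); st()
for t,h in(('spindle_center',45),('spindle_flat_end',45),('cradle',0)):
    for r in env.pinpoint(im,t)[:1]: print(t,round(r['p'],2),np.round(r['centre'],1),wat_h(im,*r['centre'],h).round(1))
```

```text
3.52 [578.14 214.11  98.82] [-3.1393e+00  1.2000e-03  1.4327e+00] F [0.36 0.7  0.18] w 85.5
spindle_center 0.84 [327.2 255.5] [579.6 221.9  45. ]
spindle_flat_end 0.72 [328.4 400.3] [567.5 124.9  45. ]
```

View pics/wrist4.png

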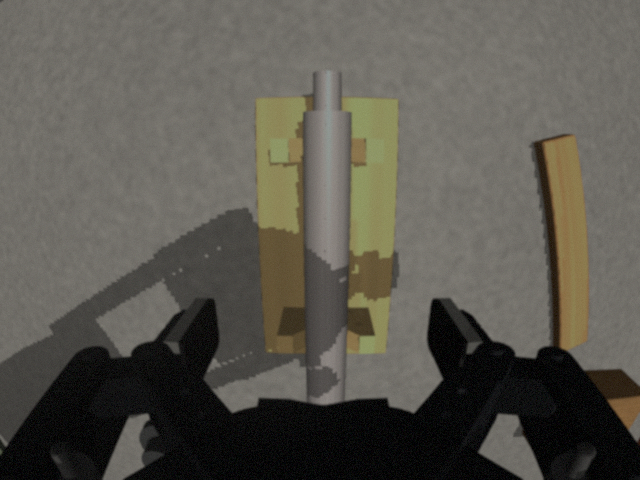

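The spindle at column 327 lies between the pads (columns 205–440), and both uprights are clear. I'll descend and close the gripper.

Emit:
play_rows --deltas '[{"fingers":85,"tx":0,"ty":0.5,"tz":15,"twist":0},{"fingers":85,"tx":0,"ty":1,"tz":30,"twist":0},{"fingers":85,"tx":0,"ty":1,"tz":45,"twist":0},{"fingers":85,"tx":0,"ty":1,"tz":58,"twist":0},{"fingers":85,"tx":0,"ty":1,"tz":66,"twist":0}]'

```text
time_s: 4.08
ee_pos: [580.5, 213.9, 34.3]
orientation: [3.14, -0.001, 1.432]
contact_force: [-1.0, 0.3, -0.2]
grip_width: 84.6
```

Emit:
play_rows --deltas '[{"fingers":60,"tx":0,"ty":0,"tz":0,"twist":0},{"fingers":45,"tx":0,"ty":0,"tz":0,"twist":0},{"fingers":35,"tx":0,"ty":0,"tz":0,"twist":0},{"fingers":30,"tx":0,"ty":0,"tz":0,"twist":0},{"fingers":28,"tx":0,"ty":0,"tz":0,"twist":0}]' --force 20

```text
time_s: 4.5
ee_pos: [580.5, 214.1, 34.7]
orientation: [3.14, -0.001, 1.432]
contact_force: [0.1, -1.0, 0.2]
grip_width: 28.1
```

Emit:
play_rows --deltas '[{"fingers":26,"tx":0,"ty":0,"tz":0,"twist":0},{"fingers":24,"tx":0,"ty":0,"tz":0,"twist":0},{"fingers":22,"tx":0,"ty":0,"tz":0,"twist":0},{"fingers":20,"tx":0,"ty":0,"tz":0,"twist":0},{"fingers":18,"tx":0,"ty":0,"tz":0,"twist":0}]' --force 40

```text
time_s: 4.92
ee_pos: [578.3, 214.1, 34.2]
orientation: [-3.139, 0.0, 1.431]
contact_force: [-5.8, 1.4, 4.7]
grip_width: 22.9
```

Run:
```python
from h import *
st(); im=env.get_image('wrist'); save(im,'wrist5')
```

```text
4.92 [578.32 214.06  34.18] [-3.1385e+00  4.0000e-04  1.4315e+00] F [-5.8   1.38  4.72] w 22.9
```

View pics/wrist5.png

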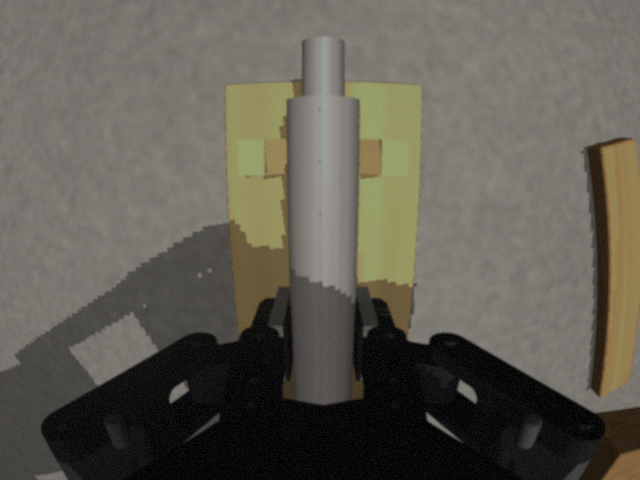

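The spindle is gripped between the pads: the shaft is centred at column 323, the neck is at the top, and the width reads ~23. Lifting now.

Emit:
play_rows --deltas '[{"fingers":16,"tx":0,"ty":0,"tz":0,"twist":0},{"fingers":16,"tx":0,"ty":0,"tz":-4,"twist":0},{"fingers":16,"tx":0,"ty":0,"tz":-12,"twist":0},{"fingers":16,"tx":0,"ty":0,"tz":-24,"twist":0},{"fingers":16,"tx":0,"ty":0,"tz":-36,"twist":0}]' --force 60

```text
time_s: 5.38
ee_pos: [579.9, 213.7, 70.2]
orientation: [-3.141, 0.0, 1.432]
contact_force: [0.3, 0.9, -5.7]
grip_width: 22.2
```

Emit:
play_rows --deltas '[{"fingers":16,"tx":0,"ty":0,"tz":-20,"twist":0},{"fingers":16,"tx":0,"ty":0,"tz":-45,"twist":0},{"fingers":16,"tx":0,"ty":0,"tz":-70,"twist":0},{"fingers":16,"tx":0,"ty":0,"tz":-85,"twist":0},{"fingers":16,"tx":0,"ty":0,"tz":-90,"twist":0}]'

```text
time_s: 5.8
ee_pos: [581.8, 214.3, 163.8]
orientation: [3.135, -0.003, 1.432]
contact_force: [0.1, 0.4, -4.0]
grip_width: 21.9
```

Run:
```python
from h import *
st(); im=env.get_image('wrist'); im=env.get_image('wrist'); save(im,'wrist6')
st()
import pickle
pickle.dump(im,open('w6.pkl','wb'))
# fixture viewed from wrist here?
for t,h in(('fixture',0),('stop_post',0)):
    for r in env.pinpoint(im,t)[:3]: print(t,round(r['p'],2),np.round(r['centre'],1),wat_h(im,*r['centre'],h).round(1))
```

```text
5.8 [581.79 214.26 163.78] [ 3.1351e+00 -3.1000e-03  1.4317e+00] F [ 0.13  0.42 -3.97] w 21.9
5.9 [580.52 213.89 161.15] [ 3.1389e+00 -1.2000e-03  1.4317e+00] F [-0.5   0.27 -6.21] w 22.3
```

View pics/wrist6.png

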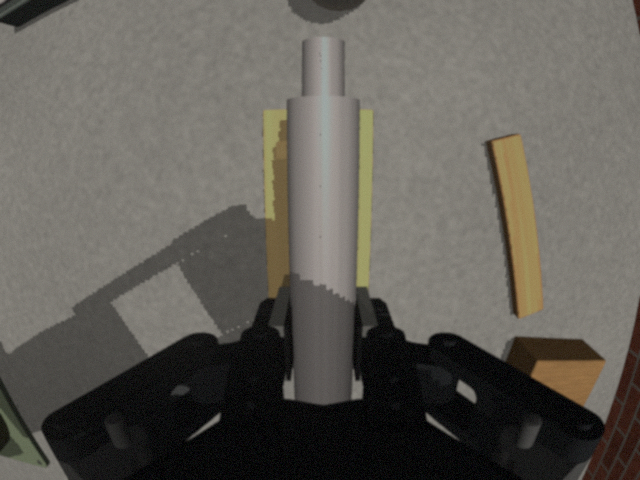

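Run:
```python
from h import *
import pickle
im=pickle.load(open('w6.pkl','rb'))
s=env.state(); p=s['ee_pos']; y=s['orientation'][2]; tx=np.array([np.cos(y),np.sin(y)]); ty=np.array([np.sin(y),-np.cos(y)])
g=cv2.cvtColor(im['frame'],cv2.COLOR_RGB2GRAY).astype(int)
print(g[85:110,310], g[30:46,323]); print(g[150,275:375]);print(g[250,275:375])
za=p[2]+11
for (u,v,h) in((323,97,za+12),(323,38,za+7),(323,38,za),(323,150,za),(323,280,za)):
    w=wat_h(im,u,v,h); print((u,v),((w[:2]-p[:2])@tx).round(1),((w[:2]-p[:2])@ty).round(1), im['z_map'][v,u])
z=im['z_map']
for v in range(45,330,15):
    k=ray(im,323,v); w=im['R'].T@(k*z[v,323]/k[2]-im['t']); print(v,((w[:2]-p[:2])@tx).round(1),(w[2]-p[2]).round(1),end='; ')
plan([531,-155,162],1.60)
```

```text
[125 120 120 119 123 119 121 122 123 120 127 136 140 136 140 136 136 141
 137 140 139 138 139 141 139] [130 130 132 127 132 134 140 156 161 160 163 160 156 159 159 157]
[100 107 111 109 111 108 109 108 106 111 106  96  86  84  83  85  96 102
 104 110 112 112 116 117 119 125 122 127 124 130 130 132 134 136 140 142
 139 141 147 150 150 151 149 153 155 155 156 156 164 165 161 159 160 155
 158 156 158 150 152 149 152 149 147 144 145 139 132 135 136 131 134 131
 132 131 125 122 119 117 111 110 108  97  92 104 119 144 149 148 152 152
 152 154 150 152 149 152 148 134 119 122]
[ 94  96  96  97  93  96  94  96  94  93  94  97  93  86  74  78  81  91
  96 101 107 110 116 113 114 120 121 121 126 127 129 131 131 132 136 137
 138 138 141 144 145 150 148 151 145 147 148 151 152 151 153 154 153 153
 149 148 147 145 145 150 145 147 146 143 138 137 136 133 136 134 131 129
 127 129 118 116 113 111 107  98  95  92 120 138 148 151 148 151 148 149
 151 148 151 149 144 133 133 128 130 129]
(323, 97) 83.1 1.7 104.053055
(323, 38) 104.0 1.8 105.17962
(323, 38) 106.0 1.8 105.17962
(323, 150) 66.1 1.8 108.281364
(323, 280) 18.5 1.9 120.633286
45 100.1 23.4; 60 95.0 23.7; 75 90.1 23.6; 90 85.3 23.5; 105 80.1 28.0; 120 75.5 28.0; 135 71.0 28.3; 150 66.5 28.6; 165 62.0 29.5; 180 57.4 28.8; 195 52.7 27.8; 210 48.1 28.0; 225 43.3 27.8; 240 38.3 27.2; 255 33.5 27.7; 270 28.8 28.7; 285 23.7 28.9; 300 18.5 29.1; 315 12.4 27.9; rows 10
5 rows; end tx -185.8 ty 1.7 tz -1.7 twist -0.084  per row [-3.7159e+01  3.4000e-01 -3.3600e-01 -1.7000e-02]
5 rows; end tx -185.3 ty -13.9 tz -1.7 twist -0.084  per row [-3.7057e+01 -2.7850e+00 -3.3600e-01 -1.7000e-02]
```

Run:
```python
from h import *
plan([455,-250,210],1.60)
```

```text
rows 13
5 rows; end tx -183.2 ty -22.6 tz -19.8 twist -0.065  per row [-3.6632e+01 -4.5150e+00 -3.9510e+00 -1.3000e-02]
5 rows; end tx -181.3 ty -34.4 tz -19.8 twist -0.065  per row [-3.6263e+01 -6.8750e+00 -3.9510e+00 -1.3000e-02]
3 rows; end tx -107.2 ty -27.6 tz -11.9 twist -0.039  per row [-3.5742e+01 -9.2060e+00 -3.9510e+00 -1.3000e-02]
```

Emit:
play_rows --deltas '[{"fingers":16,"tx":-15,"ty":-2,"tz":-2,"twist":-0.01},{"fingers":16,"tx":-42,"ty":-5,"tz":-5,"twist":-0.02},{"fingers":16,"tx":-77,"ty":-10,"tz":-10,"twist":-0.035},{"fingers":16,"tx":-112,"ty":-14,"tz":-14,"twist":-0.05},{"fingers":16,"tx":-148,"ty":-19,"tz":-18,"twist":-0.06}]'

```text
time_s: 6.42
ee_pos: [539.2, 68.8, 176.1]
orientation: [-3.138, 0.001, 1.494]
contact_force: [0.3, 0.0, -5.3]
grip_width: 21.9
```

Emit:
play_rows --deltas '[{"fingers":16,"tx":-36,"ty":-7,"tz":-4,"twist":-0.013},{"fingers":16,"tx":-72,"ty":-14,"tz":-8,"twist":-0.026},{"fingers":16,"tx":-108,"ty":-21,"tz":-12,"twist":-0.039},{"fingers":16,"tx":-144,"ty":-28,"tz":-16,"twist":-0.052},{"fingers":16,"tx":-181,"ty":-35,"tz":-20,"twist":-0.065}]'

```text
time_s: 6.83
ee_pos: [489.8, -109.0, 196.4]
orientation: [-3.139, -0.001, 1.558]
contact_force: [0.7, -0.5, -5.5]
grip_width: 22.3
```

Emit:
play_rows --deltas '[{"fingers":16,"tx":-36,"ty":-9,"tz":-4,"twist":-0.013},{"fingers":16,"tx":-72,"ty":-18,"tz":-8,"twist":-0.026},{"fingers":16,"tx":-105,"ty":-26,"tz":-11,"twist":-0.035},{"fingers":16,"tx":-130,"ty":-31,"tz":-12,"twist":-0.042},{"fingers":16,"tx":-142,"ty":-33,"tz":-12,"twist":-0.042}]'

```text
time_s: 7.25
ee_pos: [454.9, -252.2, 208.5]
orientation: [-3.139, 0.0, 1.596]
contact_force: [0.3, -0.6, -5.8]
grip_width: 22.4
```

Run:
```python
from h import *
import pickle
st(); im=env.get_image('wrist'); im=env.get_image('wrist');im=env.get_image('wrist'); save(im,'wrist7'); st()
pickle.dump(im,open('w7.pkl','wb'))
for t,h in(('fixture',0),('stop_post',0),('screw_root',50),('seat_axis',50)):
    for r in env.pinpoint(im,t)[:3]: print(t,round(r['p'],2),np.round(r['centre'],1),wat_h(im,*r['centre'],h).round(1))
```

```text
7.25 [ 454.93 -252.15  208.5 ] [-3.1394e+00  3.0000e-04  1.5961e+00] F [ 0.3  -0.58 -5.82] w 22.4
7.4 [ 455.74 -249.29  208.33] [-3.1395e+00 -2.3000e-03  1.5967e+00] F [-0.34  0.58 -6.17] w 22.3
fixture 0.91 [412.8 138.9] [ 536.9 -176.6    0. ]
fixture 0.52 [424.7 137.4] [ 548.4 -174.3    0. ]
fixture 0.25 [324.4 308.6] [ 459.1 -349.     0. ]
stop_post 0.93 [531.2 162.5] [ 667.1 -188.3    0. ]
stop_post 0.82 [400.6 285.8] [ 535.7 -322.4    0. ]
stop_post 0.78 [269.9  51.9] [402.5 -98.5   0. ]
screw_root 0.76 [415.6 291.8] [ 537.9 -307.7   50. ]
screw_root 0.66 [556.6 150.3] [ 663.6 -173.4   50. ]
screw_root 0.64 [262.6  20.9] [403.  -83.7  50. ]
seat_axis 0.87 [419.  137.6] [ 529.9 -176.    50. ]
seat_axis 0.53 [411.9 138.9] [ 524.1 -177.5   50. ]
```

View pics/wrist7.png

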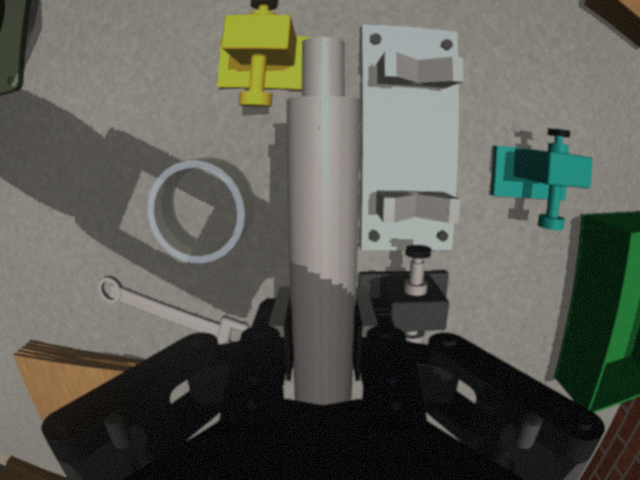

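Run:
```python
from h import *
import pickle
im=pickle.load(open('w7.pkl','rb')); f=im['frame']
c=cv2.resize(f[15:310,345:475],None,fx=4,fy=4,interpolation=cv2.INTER_CUBIC)[:,:,::-1]
a=c[:590];b=c[590:]
o=np.zeros((600,800,3),np.uint8); o[:590,:520][:, :390]=a[:,:390] if 0 else a[:,:390]
cv2.imwrite('pics/f7a.png',np.hstack([cv2.resize(f[15:115,350:475],None,fx=3,fy=3,interpolation=2)[:,:,::-1],cv2.resize(f[175:275,350:475],None,fx=3,fy=3,interpolation=2)[:,:,::-1]]))
for n,(u,v),h in(('c1',(361,25),12),('c2',(460,32),12),('c3',(452,250),12),('c4',(360,248),12),('h1',(376,39),12),('h2',(446,45),12),('h3',(443,236),12),('h4',(377,234),12),('pad',(419,247),50)):
    print(n,wat_h(im,u,v,h).round(1))
```

```text
c1 [484.5 -73.9  12. ]
c2 [577.5 -69.9  12. ]
c3 [ 581.4 -279.9   12. ]
c4 [ 490.5 -280.    12. ]
h1 [498.1 -86.6  12. ]
h2 [563.5 -85.2  12. ]
h3 [ 570.4 -266.1   12. ]
h4 [ 505.7 -266.    12. ]
pad [ 536.6 -266.7   50. ]
```

View pics/f7a.png

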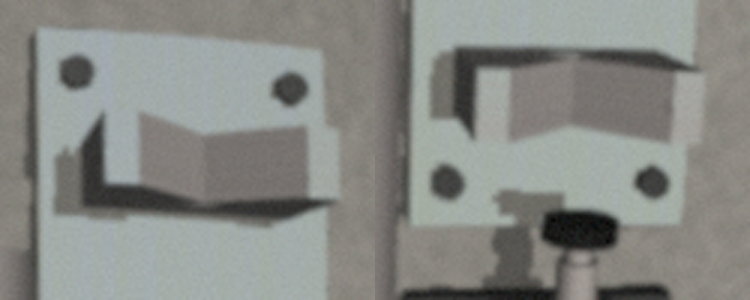

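Run:
```python
from h import *
import pickle
im=pickle.load(open('w7.pkl','rb'))
for u,v in((418,60),(418,83),(416,195),(416,217)): print(wat_h(im,u,v,33.5).round(1))
for u,v in((419,247),(405,247),(433,247)): print('pad',wat_h(im,u,v,56).round(1))
```

```text
[ 531.4 -108.4   33.5]
[ 531.7 -128.7   33.5]
[ 534.5 -225.    33.5]
[ 536.  -244.4   33.5]
pad [ 534.9 -265.    56. ]
pad [ 522.9 -265.3   56. ]
pad [ 547.1 -264.7   56. ]
```

Run:
```python
from h import *
st()
plan([532.8,-158.6,150],1.6035,vmax=32)
plan([532.8,-158.6,75],1.6035,vmax=25,start=([532.8,-158.6,150],1.6035))
```

```text
7.6 [ 456.51 -247.97  209.2 ] [-3.1408e+00 -1.1000e-03  1.6003e+00] F [ 0.6   0.51 -5.93] w 22.4
rows 5
5 rows; end tx 87.1 ty 78.9 tz 59.2 twist -0.003  per row [ 1.7416e+01  1.5778e+01  1.1840e+01 -1.0000e-03]
rows 3
3 rows; end tx 0.0 ty 0.0 tz 75.0 twist -0.000  per row [ 0.  0. 25. -0.]
```

Emit:
play_rows --deltas '[{"fingers":16,"tx":14,"ty":13,"tz":9,"twist":-0.001},{"fingers":16,"tx":36,"ty":33,"tz":24,"twist":-0.002},{"fingers":16,"tx":60,"ty":54,"tz":40,"twist":-0.003},{"fingers":16,"tx":80,"ty":72,"tz":54,"twist":-0.003},{"fingers":16,"tx":87,"ty":79,"tz":59,"twist":-0.003}]'

```text
time_s: 8.02
ee_pos: [534.1, -155.9, 148.5]
orientation: [-3.14, -0.003, 1.605]
contact_force: [-0.4, 0.0, -4.4]
grip_width: 22.3
```

Emit:
play_rows --deltas '[{"fingers":16,"tx":0,"ty":0,"tz":18,"twist":0},{"fingers":16,"tx":0,"ty":0,"tz":38,"twist":0},{"fingers":16,"tx":0,"ty":0,"tz":56,"twist":0},{"fingers":16,"tx":0,"ty":0,"tz":68,"twist":0},{"fingers":16,"tx":0,"ty":0,"tz":72,"twist":0}]'

```text
time_s: 8.43
ee_pos: [531.7, -158.9, 76.7]
orientation: [-3.138, -0.001, 1.603]
contact_force: [-1.1, -0.0, -4.9]
grip_width: 22.1
```

Run:
```python
from h import *
import pickle
st(); im=env.get_image('scene');im=env.get_image('wrist'); save(im,'wrist8'); sc=env.get_image('scene');sd=env.get_image('side'); st()
a=cv2.resize(im['frame'],(400,300));b=cv2.resize(sc['frame'][190:290,150:290],None,fx=2.85,fy=2.85,interpolation=2)
c=cv2.resize(sd['frame'][270:400,280:420],None,fx=2.85,fy=2.3,interpolation=2)
o=np.zeros((600,800,3),np.uint8);o[:300,:400]=a;o[:b.shape[0],400:400+b.shape[1]]=b[:, :400];h=min(300,c.shape[0]);o[300:300+h,:c.shape[1]]=c[:h]
cv2.imwrite('pics/m8.png',o[:,:,::-1])
```

```text
8.43 [ 531.71 -158.88   76.71] [-3.1375e+00 -1.5000e-03  1.6033e+00] F [-1.05 -0.   -4.88] w 22.1
8.63 [ 533.74 -160.08   79.61] [3.1398e+00 6.0000e-04 1.6023e+00] F [-0.74 -0.26 -4.97] w 22.1
```

View pics/m8.png

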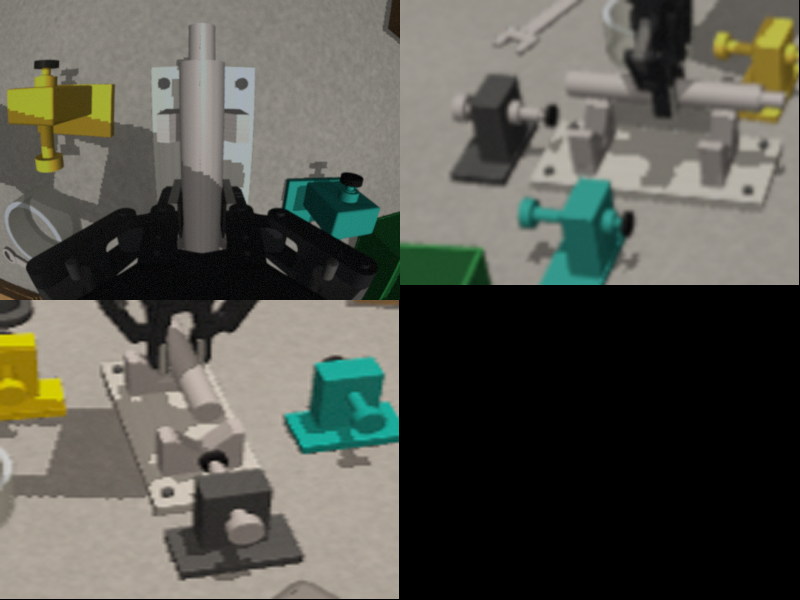

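The spindle is above both rests, level, with its flat end short of the black pad. I'll lower it.

Emit:
play_rows --deltas '[{"fingers":16,"tx":0,"ty":0,"tz":8,"twist":0},{"fingers":16,"tx":0,"ty":0,"tz":18,"twist":0},{"fingers":16,"tx":0,"ty":0,"tz":26,"twist":0},{"fingers":16,"tx":0,"ty":0,"tz":31,"twist":0},{"fingers":16,"tx":0,"ty":0,"tz":33,"twist":0}]'

```text
time_s: 9.05
ee_pos: [532.1, -159.9, 44.3]
orientation: [-3.139, -0.001, 1.602]
contact_force: [-0.2, 0.3, -4.2]
grip_width: 22.4
```

Emit:
play_rows --deltas '[{"fingers":16,"tx":0,"ty":0,"tz":0.7,"twist":0},{"fingers":16,"tx":0,"ty":0,"tz":1.4,"twist":0},{"fingers":16,"tx":0,"ty":0,"tz":2.1,"twist":0},{"fingers":16,"tx":0,"ty":0,"tz":2.8,"twist":0},{"fingers":16,"tx":0,"ty":0,"tz":3.5,"twist":0}]'

```text
time_s: 9.47
ee_pos: [533.2, -160.2, 42.4]
orientation: [3.141, 0.0, 1.602]
contact_force: [-0.3, -0.8, -4.7]
grip_width: 22.1
```

Emit:
play_rows --deltas '[{"fingers":16,"tx":0,"ty":0,"tz":0.4,"twist":0},{"fingers":16,"tx":0,"ty":0,"tz":0.8,"twist":0},{"fingers":16,"tx":0,"ty":0,"tz":1.2,"twist":0},{"fingers":16,"tx":0,"ty":0,"tz":1.6,"twist":0},{"fingers":16,"tx":0,"ty":0,"tz":2,"twist":0}]'

```text
time_s: 9.88
ee_pos: [533.0, -160.1, 40.2]
orientation: [3.141, -0.0, 1.602]
contact_force: [0.2, -0.4, -6.2]
grip_width: 22.4
```

Emit:
play_rows --deltas '[{"fingers":16,"tx":0,"ty":0,"tz":0.3,"twist":0},{"fingers":16,"tx":0,"ty":0,"tz":0.6,"twist":0},{"fingers":16,"tx":0,"ty":0,"tz":0.9,"twist":0},{"fingers":16,"tx":0,"ty":0,"tz":1.2,"twist":0},{"fingers":16,"tx":0,"ty":0,"tz":1.5,"twist":0}]'

```text
time_s: 10.3
ee_pos: [533.0, -160.1, 39.6]
orientation: [3.141, 0.0, 1.602]
contact_force: [-4.4, 0.6, 7.6]
grip_width: 22.3
```

Contact: vertical force has gone from −5 to +7.6 N. I'll open the fingers so the spindle seats itself, then look.

Emit:
play_rows --deltas '[{"fingers":26,"tx":0,"ty":0,"tz":-0.5,"twist":0},{"fingers":32,"tx":0,"ty":0,"tz":-0.5,"twist":0},{"fingers":38,"tx":0,"ty":0,"tz":-0.5,"twist":0},{"fingers":38,"tx":0,"ty":0,"tz":-0.5,"twist":0},{"fingers":38,"tx":0,"ty":0,"tz":-0.5,"twist":0}]' --force 20

```text
time_s: 10.72
ee_pos: [533.2, -160.2, 39.2]
orientation: [3.141, 0.0, 1.602]
contact_force: [0.5, 0.1, 0.5]
grip_width: 37.6
```

Run:
```python
from h import *
st(); im=env.get_image('wrist');sc=env.get_image('scene');sd=env.get_image('side'); st()
a=cv2.resize(im['frame'],(400,300));b=cv2.resize(sc['frame'][190:290,150:290],None,fx=2.85,fy=2.85,interpolation=2)
c=cv2.resize(sd['frame'][270:400,280:420],None,fx=2.85,fy=2.3,interpolation=2)
o=np.zeros((600,800,3),np.uint8);o[:300,:400]=a;o[:b.shape[0],400:400+b.shape[1]]=b[:, :400];h=min(300,c.shape[0]);o[300:300+h,:c.shape[1]]=c[:h]
cv2.imwrite('pics/m9.png',o[:,:,::-1]); save(im,'wrist9')
```

```text
10.72 [ 533.2  -160.17   39.19] [3.1411 0.     1.6017] F [0.47 0.15 0.45] w 37.6
10.87 [ 533.04 -160.11   39.14] [ 3.1415e+00 -1.0000e-04  1.6018e+00] F [-1.01 -0.05  0.07] w 37.9
```

View pics/m9.png

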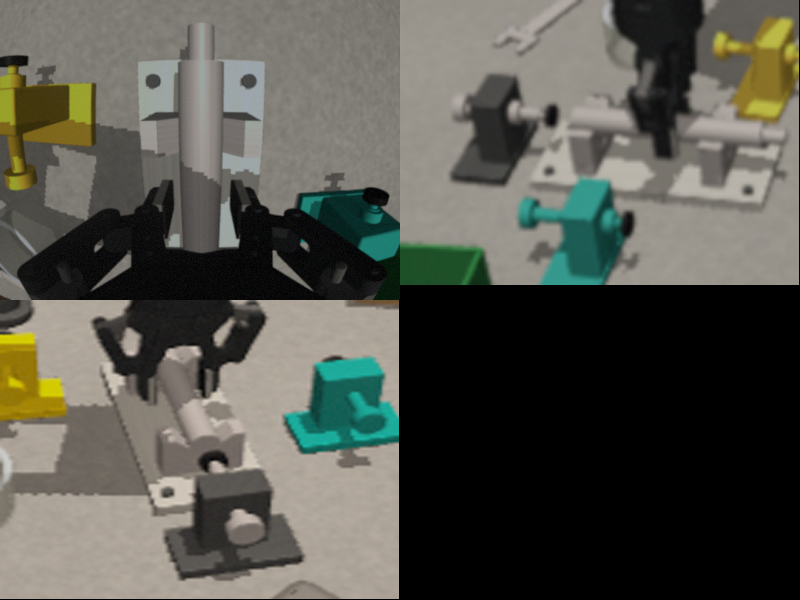

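Seated in both V rests (rest tops show on both sides of the shaft), clear of the pad. I'll regrip lightly.

Emit:
play_rows --deltas '[{"fingers":32,"tx":0,"ty":-0.4,"tz":0,"twist":0},{"fingers":27,"tx":0,"ty":-0.4,"tz":0,"twist":0},{"fingers":24,"tx":0,"ty":-0.4,"tz":0,"twist":0},{"fingers":22,"tx":0,"ty":-0.4,"tz":0,"twist":0},{"fingers":20,"tx":0,"ty":-0.4,"tz":0,"twist":0}]' --force 20

```text
time_s: 11.28
ee_pos: [532.6, -160.1, 39.3]
orientation: [3.141, -0.0, 1.602]
contact_force: [0.4, 0.1, -0.2]
grip_width: 23.1
```

Emit:
play_rows --deltas '[{"fingers":20,"tx":0,"ty":0,"tz":0,"twist":0},{"fingers":20,"tx":-0.7,"ty":0,"tz":0,"twist":0},{"fingers":20,"tx":-1.4,"ty":0,"tz":0,"twist":0},{"fingers":20,"tx":-2.1,"ty":0,"tz":0,"twist":0},{"fingers":20,"tx":-2.8,"ty":0,"tz":0,"twist":0}]'

```text
time_s: 11.7
ee_pos: [532.6, -161.7, 39.2]
orientation: [-3.141, -0.002, 1.601]
contact_force: [0.6, 5.2, 2.3]
grip_width: 23.2
```

Emit:
play_rows --deltas '[{"fingers":20,"tx":-0.5,"ty":0,"tz":-0.3,"twist":0},{"fingers":20,"tx":-1,"ty":0,"tz":-0.5,"twist":0},{"fingers":20,"tx":-1.5,"ty":0,"tz":-0.5,"twist":0},{"fingers":20,"tx":-2,"ty":0,"tz":-0.5,"twist":0},{"fingers":20,"tx":-2.5,"ty":0,"tz":-0.5,"twist":0}]'

```text
time_s: 12.12
ee_pos: [532.7, -165.6, 39.4]
orientation: [-3.141, -0.0, 1.602]
contact_force: [2.0, 1.1, -4.2]
grip_width: 23.2
```

Emit:
play_rows --deltas '[{"fingers":20,"tx":-0.8,"ty":0,"tz":0,"twist":0},{"fingers":20,"tx":-1.6,"ty":0,"tz":0,"twist":0},{"fingers":20,"tx":-2.4,"ty":0,"tz":0,"twist":0},{"fingers":20,"tx":-3.2,"ty":0,"tz":0,"twist":0},{"fingers":20,"tx":-4,"ty":0,"tz":0,"twist":0}]'

```text
time_s: 12.53
ee_pos: [532.6, -169.5, 39.6]
orientation: [-3.141, -0.0, 1.602]
contact_force: [0.5, 0.6, -4.3]
grip_width: 23.1
```

Run:
```python
from h import *
sc=env.get_image('scene');sd=env.get_image('side'); st()
b=cv2.resize(sc['frame'][200:270,160:290],None,fx=5,fy=4,interpolation=2)
c=cv2.resize(sd['frame'][310:390,310:400],None,fx=4,fy=4,interpolation=2)
o=np.zeros((600,800,3),np.uint8);o[:280,:650]=b;o[280:600,:360]=c
cv2.imwrite('pics/m10.png',o[:,:,::-1])
```

```text
12.63 [ 532.63 -169.64   39.58] [-3.1412e+00  1.0000e-04  1.6018e+00] F [ 0.64 -0.08 -4.72] w 23.3
```

View pics/m10.png

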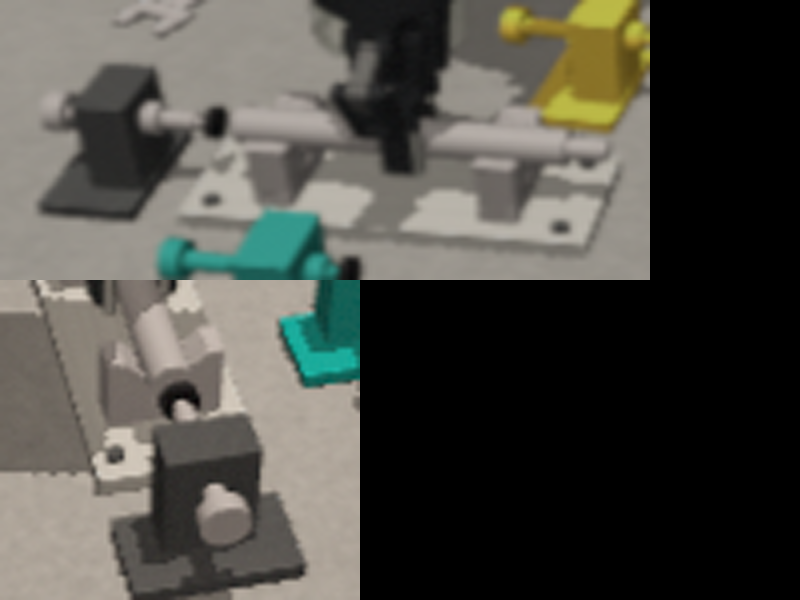

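The flat end is nearly at the black pad: scene crop column ~232, with the pad at ~215. I'll creep from here.

Emit:
play_rows --deltas '[{"fingers":20,"tx":-0.3,"ty":0,"tz":0,"twist":0},{"fingers":20,"tx":-0.6,"ty":0,"tz":0,"twist":0},{"fingers":20,"tx":-0.9,"ty":0,"tz":0,"twist":0},{"fingers":20,"tx":-1.2,"ty":0,"tz":0,"twist":0},{"fingers":20,"tx":-1.5,"ty":0,"tz":0,"twist":0}]'

```text
time_s: 13.05
ee_pos: [532.7, -170.9, 39.6]
orientation: [-3.141, -0.0, 1.602]
contact_force: [0.1, 0.2, -5.1]
grip_width: 23.6
```

Emit:
play_rows --deltas '[{"fingers":20,"tx":-0.3,"ty":0,"tz":0,"twist":0},{"fingers":20,"tx":-0.6,"ty":0,"tz":0,"twist":0},{"fingers":20,"tx":-0.9,"ty":0,"tz":0,"twist":0},{"fingers":20,"tx":-1.2,"ty":0,"tz":0,"twist":0},{"fingers":20,"tx":-1.5,"ty":0,"tz":0,"twist":0}]'

```text
time_s: 13.47
ee_pos: [532.9, -172.4, 39.7]
orientation: [-3.142, -0.0, 1.602]
contact_force: [-0.1, 0.2, -4.7]
grip_width: 23.0
```

Emit:
play_rows --deltas '[{"fingers":20,"tx":-0.3,"ty":0,"tz":0,"twist":0},{"fingers":20,"tx":-0.6,"ty":0,"tz":0,"twist":0},{"fingers":20,"tx":-0.9,"ty":0,"tz":0,"twist":0},{"fingers":20,"tx":-1.2,"ty":0,"tz":0,"twist":0},{"fingers":20,"tx":-1.5,"ty":0,"tz":0,"twist":0}]'

```text
time_s: 13.88
ee_pos: [533.0, -173.9, 39.7]
orientation: [3.142, -0.0, 1.602]
contact_force: [-0.3, 0.9, -5.4]
grip_width: 23.5
```

Run:
```python
from h import *
st(); sc=env.get_image('scene'); st()
b=cv2.resize(sc['frame'][200:270,160:290],None,fx=6,fy=6,interpolation=2)
cv2.imwrite('pics/m11.png',b[:,:,::-1])
```

```text
13.88 [ 533.   -173.92   39.69] [ 3.1415e+00 -1.0000e-04  1.6018e+00] F [-0.28  0.86 -5.37] w 23.5
13.93 [ 533.01 -173.98   39.68] [ 3.1415 -0.      1.6018] F [ 0.74  0.4  -5.71] w 23.2
```

View pics/m11.png

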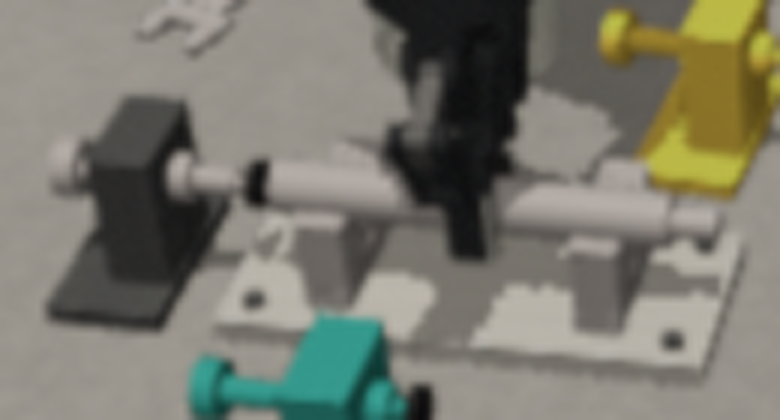

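Almost touching (flat end about column 270, pad at 258). Continuing.

Emit:
play_rows --deltas '[{"fingers":20,"tx":-0.2,"ty":0,"tz":0,"twist":0},{"fingers":20,"tx":-0.4,"ty":0,"tz":0,"twist":0},{"fingers":20,"tx":-0.6,"ty":0,"tz":0,"twist":0},{"fingers":20,"tx":-0.8,"ty":0,"tz":0,"twist":0},{"fingers":20,"tx":-1,"ty":0,"tz":0,"twist":0}]'

```text
time_s: 14.35
ee_pos: [533.0, -174.9, 39.7]
orientation: [3.142, -0.0, 1.602]
contact_force: [-0.4, 0.5, -5.1]
grip_width: 23.0
```

Emit:
play_rows --deltas '[{"fingers":20,"tx":-0.2,"ty":0,"tz":0,"twist":0},{"fingers":20,"tx":-0.4,"ty":0,"tz":0,"twist":0},{"fingers":20,"tx":-0.6,"ty":0,"tz":0,"twist":0},{"fingers":20,"tx":-0.8,"ty":0,"tz":0,"twist":0},{"fingers":20,"tx":-1,"ty":0,"tz":0,"twist":0}]'

```text
time_s: 14.77
ee_pos: [533.1, -175.9, 39.7]
orientation: [3.142, -0.0, 1.602]
contact_force: [-0.1, -0.7, -5.3]
grip_width: 23.4
```

Emit:
play_rows --deltas '[{"fingers":20,"tx":-0.2,"ty":0,"tz":0,"twist":0},{"fingers":20,"tx":-0.4,"ty":0,"tz":0,"twist":0},{"fingers":20,"tx":-0.6,"ty":0,"tz":0,"twist":0},{"fingers":20,"tx":-0.8,"ty":0,"tz":0,"twist":0},{"fingers":20,"tx":-1,"ty":0,"tz":0,"twist":0}]'

```text
time_s: 15.18
ee_pos: [533.1, -176.9, 39.7]
orientation: [-3.142, -0.0, 1.602]
contact_force: [-0.4, -1.0, -4.5]
grip_width: 23.3
```

Emit:
play_rows --deltas '[{"fingers":20,"tx":-0.2,"ty":0,"tz":0,"twist":0},{"fingers":20,"tx":-0.4,"ty":0,"tz":0,"twist":0},{"fingers":20,"tx":-0.6,"ty":0,"tz":0,"twist":0},{"fingers":20,"tx":-0.8,"ty":0,"tz":0,"twist":0},{"fingers":20,"tx":-1,"ty":0,"tz":0,"twist":0}]'

```text
time_s: 15.6
ee_pos: [533.1, -177.9, 39.7]
orientation: [3.142, -0.0, 1.602]
contact_force: [0.8, -0.0, -5.1]
grip_width: 23.1
```

Run:
```python
from h import *
st(); sc=env.get_image('scene'); st()
b=cv2.resize(sc['frame'][200:270,160:290],None,fx=6,fy=6,interpolation=2)
cv2.imwrite('pics/m12.png',b[:,:,::-1])
```

```text
15.6 [ 533.11 -177.91   39.68] [ 3.1416e+00 -1.0000e-04  1.6018e+00] F [ 0.76 -0.02 -5.07] w 23.1
15.65 [ 533.09 -177.95   39.68] [ 3.1416e+00 -1.0000e-04  1.6018e+00] F [ 0.67 -0.51 -4.49] w 23.0
```

View pics/m12.png

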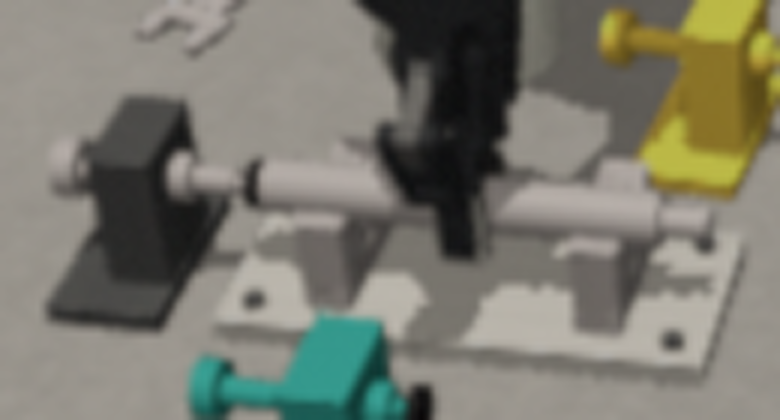

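Emit:
play_rows --deltas '[{"fingers":20,"tx":-0.2,"ty":0,"tz":0,"twist":0},{"fingers":20,"tx":-0.4,"ty":0,"tz":0,"twist":0},{"fingers":20,"tx":-0.6,"ty":0,"tz":0,"twist":0},{"fingers":20,"tx":-0.8,"ty":0,"tz":0,"twist":0},{"fingers":20,"tx":-1,"ty":0,"tz":0,"twist":0}]'

```text
time_s: 16.07
ee_pos: [533.2, -178.9, 39.7]
orientation: [3.142, -0.0, 1.602]
contact_force: [-0.1, 0.0, -5.9]
grip_width: 23.3
```

Emit:
play_rows --deltas '[{"fingers":20,"tx":-0.2,"ty":0,"tz":0,"twist":0},{"fingers":20,"tx":-0.4,"ty":0,"tz":0,"twist":0},{"fingers":20,"tx":-0.6,"ty":0,"tz":0,"twist":0},{"fingers":20,"tx":-0.8,"ty":0,"tz":0,"twist":0},{"fingers":20,"tx":-1,"ty":0,"tz":0,"twist":0}]'

```text
time_s: 16.48
ee_pos: [533.1, -179.5, 39.7]
orientation: [-3.141, -0.001, 1.602]
contact_force: [0.5, 3.0, -5.5]
grip_width: 23.3
```

Contact felt at 3 N. I'll settle the weight into the V, then press gently.

Emit:
play_rows --deltas '[{"fingers":20,"tx":0,"ty":0,"tz":0.2,"twist":0},{"fingers":20,"tx":0,"ty":0,"tz":0.4,"twist":0},{"fingers":20,"tx":-0.2,"ty":0,"tz":0.4,"twist":0},{"fingers":20,"tx":-0.4,"ty":0,"tz":0.4,"twist":0},{"fingers":20,"tx":-0.6,"ty":0,"tz":0.4,"twist":0}]'

```text
time_s: 16.9
ee_pos: [533.2, -180.0, 39.4]
orientation: [3.142, -0.001, 1.602]
contact_force: [-0.3, 6.5, -2.0]
grip_width: 22.8
```

Emit:
play_rows --deltas '[{"fingers":20,"tx":-0.2,"ty":0,"tz":0,"twist":0},{"fingers":20,"tx":-0.4,"ty":0,"tz":0,"twist":0},{"fingers":20,"tx":-0.5,"ty":0,"tz":0,"twist":0},{"fingers":20,"tx":-0.5,"ty":0,"tz":0,"twist":0},{"fingers":20,"tx":-0.5,"ty":0,"tz":0,"twist":0}]'

```text
time_s: 17.32
ee_pos: [533.2, -180.3, 39.4]
orientation: [-3.142, -0.001, 1.601]
contact_force: [-0.7, 5.4, -1.8]
grip_width: 23.5
```

Emit:
play_rows --deltas '[{"fingers":20,"tx":-0.2,"ty":0,"tz":0,"twist":0},{"fingers":20,"tx":-0.4,"ty":0,"tz":0,"twist":0},{"fingers":20,"tx":-0.6,"ty":0,"tz":0,"twist":0},{"fingers":20,"tx":-0.6,"ty":0,"tz":0,"twist":0},{"fingers":20,"tx":-0.6,"ty":0,"tz":0,"twist":0}]'

```text
time_s: 17.73
ee_pos: [533.2, -180.7, 39.4]
orientation: [-3.142, -0.002, 1.601]
contact_force: [1.2, 6.7, -1.1]
grip_width: 23.8
```

Pressed: 6.7 N steady, which is about 1.5 mm. Letting go.

Emit:
play_rows --deltas '[{"fingers":27,"tx":0,"ty":0,"tz":0,"twist":0},{"fingers":32,"tx":0,"ty":0,"tz":0,"twist":0},{"fingers":38,"tx":0,"ty":0,"tz":0,"twist":0},{"fingers":45,"tx":0,"ty":0,"tz":0,"twist":0},{"fingers":52,"tx":0,"ty":0,"tz":0,"twist":0}]'

```text
time_s: 18.15
ee_pos: [533.5, -182.1, 39.6]
orientation: [3.141, 0.001, 1.602]
contact_force: [0.9, 1.0, -0.1]
grip_width: 52.1
```

Run:
```python
from h import *
st(); sc=env.get_image('scene');sd=env.get_image('side');w=env.get_image('wrist'); st()
b=cv2.resize(sc['frame'][205:265,165:290],None,fx=5,fy=5,interpolation=2)
c=cv2.resize(sd['frame'][310:385,310:400],None,fx=4,fy=4,interpolation=2)
o=np.zeros((600,800,3),np.uint8);o[:300,:625]=b;o[300:600,:360]=c;o[300:600,400:]=cv2.resize(w['frame'],(400,300))
cv2.imwrite('pics/m13.png',o[:,:,::-1])
```

```text
18.15 [ 533.5  -182.05   39.57] [3.1408e+00 6.0000e-04 1.6017e+00] F [ 0.87  0.97 -0.08] w 52.1
18.3 [ 533.3  -181.79   39.37] [3.1413e+00 1.0000e-04 1.6017e+00] F [-1.38 -0.19  0.04] w 52.1
```

View pics/m13.png

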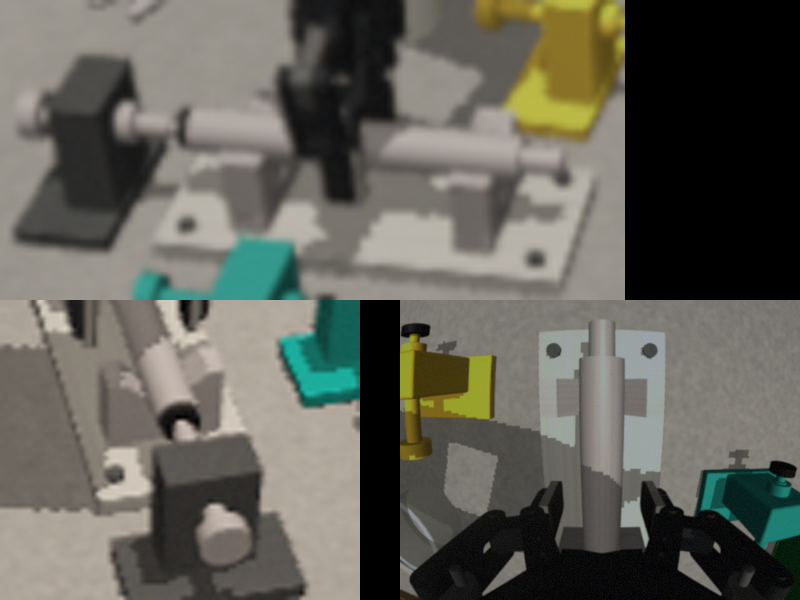

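Released: the spindle lies in both rests with its flat face against the pad (scene crop ~(183,125)), and the fingers are clear. Retracting upward.

Emit:
play_rows --deltas '[{"fingers":60,"tx":0,"ty":0,"tz":-5,"twist":0},{"fingers":60,"tx":0,"ty":0,"tz":-18,"twist":0},{"fingers":60,"tx":0,"ty":0,"tz":-40,"twist":0},{"fingers":60,"tx":0,"ty":0,"tz":-65,"twist":0},{"fingers":60,"tx":0,"ty":0,"tz":-90,"twist":0}]'

```text
time_s: 18.72
ee_pos: [532.9, -181.5, 130.3]
orientation: [-3.141, -0.0, 1.602]
contact_force: [0.3, 0.1, -0.3]
grip_width: 60.0
```

Emit:
play_rows --deltas '[{"fingers":60,"tx":0,"ty":-5,"tz":-25,"twist":0},{"fingers":60,"tx":0,"ty":-20,"tz":-50,"twist":0},{"fingers":60,"tx":0,"ty":-40,"tz":-70,"twist":0},{"fingers":60,"tx":0,"ty":-60,"tz":-80,"twist":0},{"fingers":60,"tx":0,"ty":-70,"tz":-80,"twist":0}]'

```text
time_s: 19.13
ee_pos: [462.6, -184.1, 212.2]
orientation: [3.137, 0.002, 1.602]
contact_force: [0.6, -0.7, -0.0]
grip_width: 60.0
```

Run:
```python
from h import *
st(); w=env.get_image('wrist');sc=env.get_image('scene');sd=env.get_image('side');w=env.get_image('wrist'); st()
for t,h in(('spindle_center',50),('spindle_flat_end',50),('seat_axis',50)):
    for n,im in(('sc',sc),('sd',sd),('w',w)):
        for r in env.pinpoint(im,t)[:1]: print(n,t,round(r['p'],2),(wat_h if n=='w' else at_h)(im,*r['centre'],h).round(1))
b=cv2.resize(sc['frame'][205:265,165:290],None,fx=5,fy=5,interpolation=2)
c=cv2.resize(sd['frame'][310:385,310:400],None,fx=4,fy=4,interpolation=2)
o=np.zeros((600,800,3),np.uint8);o[:300,:625]=b;o[300:600,:360]=c;o[300:600,400:]=cv2.resize(w['frame'],(400,300))
cv2.imwrite('pics/m14.png',o[:,:,::-1]); save(w,'wend'); save(sc,'scend')
```

```text
19.13 [ 462.58 -184.14  212.16] [3.1375e+00 2.2000e-03 1.6016e+00] F [ 0.59 -0.74 -0.03] w 60.0
19.33 [ 463.42 -183.71  208.63] [-3.1414e+00 -5.0000e-04  1.6015e+00] F [ 0.63  0.22 -0.31] w 60.1
sc spindle_center 0.9 [ 537.4 -174.    50. ]
sd spindle_center 0.71 [ 544.7 -164.5   50. ]
w spindle_center 0.69 [ 532.5 -171.    50. ]
sc spindle_flat_end 0.66 [ 544.9 -173.7   50. ]
sd spindle_flat_end 0.58 [ 531.3 -262.6   50. ]
w spindle_flat_end 0.81 [ 539.1 -271.6   50. ]
sc seat_axis 0.59 [ 520.6 -178.    50. ]
sd seat_axis 0.66 [ 528.9 -187.6   50. ]
```

View pics/m14.png

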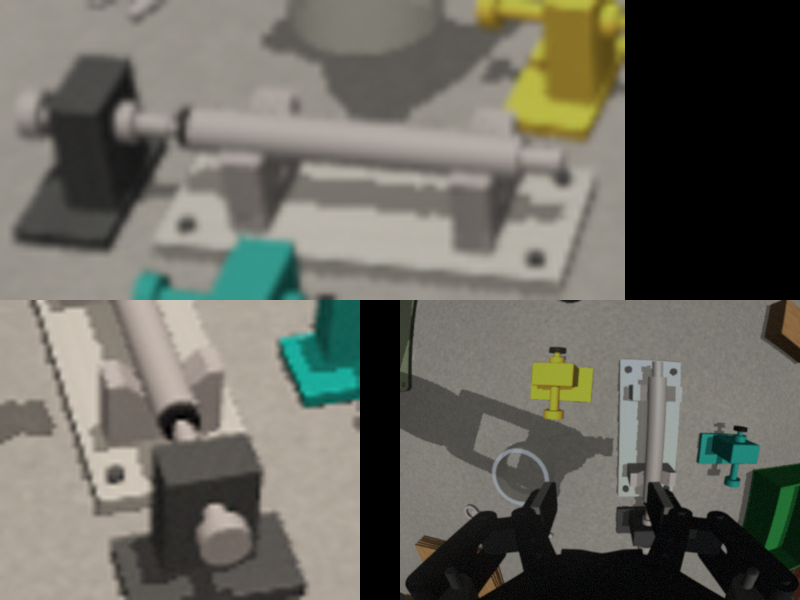

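View pics/wend.png

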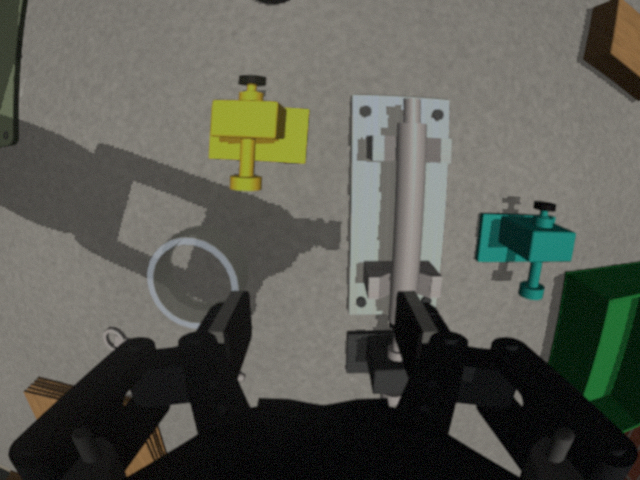

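The pad contact is hidden by a finger at about (400,310). I'll take one more look from farther along.

Emit:
play_rows --deltas '[{"fingers":60,"tx":-25,"ty":0,"tz":0,"twist":0},{"fingers":60,"tx":-60,"ty":0,"tz":0,"twist":0},{"fingers":60,"tx":-95,"ty":0,"tz":0,"twist":0},{"fingers":60,"tx":-120,"ty":0,"tz":0,"twist":0},{"fingers":60,"tx":-130,"ty":0,"tz":0,"twist":0}]'

```text
time_s: 20.2
ee_pos: [467.4, -316.9, 209.0]
orientation: [3.141, 0.001, 1.6]
contact_force: [-0.5, -0.3, 0.4]
grip_width: 59.9
```

Run:
```python
from h import *
for i in range(5): w=env.get_image('wrist')
st(); save(w,'wend2')
h=w['frame'][130:260,340:490]; cv2.imwrite('pics/wend2c.png',cv2.resize(h,None,fx=4.5,fy=4.5,interpolation=2)[:,:,::-1])
```

```text
20.45 [ 467.12 -312.35  209.11] [-3.1411e+00 -1.3000e-03  1.6026e+00] F [0.52 0.69 0.61] w 60.2
```

View pics/wend2c.png

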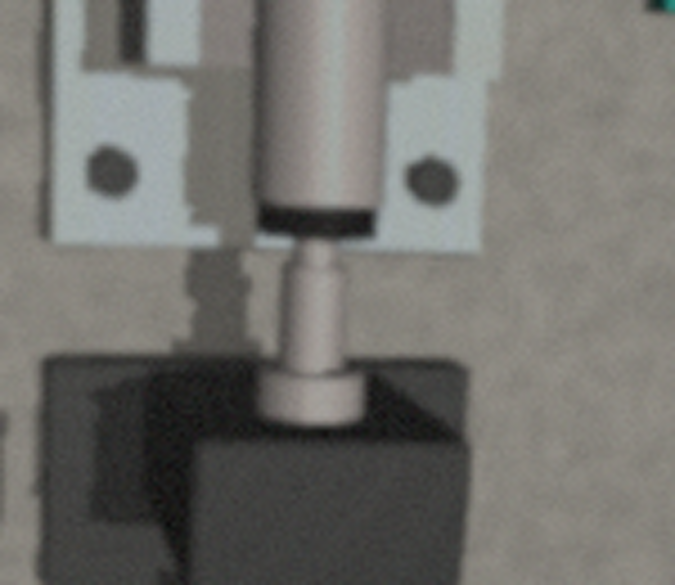

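The flat face and the black pad meet with no gap (crop ~(318,208)), and the robot is well clear. Handing in.

```bash
python3 -c "
from h import *
print(env.finish_job()); st()"
```

```text
the job is handed in; nothing more can be done
None
the job is handed in; nothing more can be done
```

The spindle is lying in both V rests with its thick flat end bearing against the stop pad, and the job is handed in at about 20.5 s of the 59 s.

- **Laying it in:** I took it from the cradle, lowered it into the rests until I felt contact, let go so it seated, then gripped it again at 20 N.
- **Pressing the pad:** I slid it slowly and felt the pad at about 3 N. I pressed on to a steady 6.7 N, about 1.5 mm of travel, which matches the spring figures. The highest push reading was 6.7 N, well under the 16 N limit.
- **Last checks:** After I let go and moved the arm away, the pictures showed the shaft in both rests and no gap between its face and the pad. The tool force was near zero. I moved nothing but the spindle, and the other things near the fixture look untouched in the last pictures.
- **What disagreed:**
  - The point-finding network put the spindle's centre and flat end up to 10 mm apart between cameras, and its scene-camera reading of the flat end was plainly wrong. I relied on the force readings and the close-up pictures instead.
  - The grip width read 22–24 mm on the 24 mm shaft.
  - One move call was refused because I left out the finger value. Nothing moved.

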